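# Set out the power-supply parts on the repair bench

## Task

Set out the power-supply parts on the bench: stand the large capacitor upright in the wide round well and the small capacitor upright in the narrow one. Lay the aluminium channel that is open side up, still that way up, in the middle of the cork pad, and set the other channel on top of it, open side down and parallel to it with their ends level, shifted sideways by about a quarter of its width so that one flange of each stands inside the other and it sits fully down and level. Do not knock over or shove the flux bottle.

Things in the scene. Friction and masses are not known exactly. Their poses are not given: they have to be found in the camera images.
- cap_large: Large capacitor: upright cylinder with a black sleeve and bright top, 50 mm diameter, 60 mm high (two 3 mm terminal studs on top), about 150 g. Loose. Origin at the centre of its underside, z up.
- cap_small: Small capacitor: the same kind, 32 mm diameter, 50 mm high plus studs, about 60 g. Loose. Origin at the centre of its underside, z up.
- channel_up: Aluminium U-channel heat sink, 50 mm long (its x), 60 mm wide over the flanges (its y), 26 mm high, walls 4 mm, about 65 g, loose. Lies on its web, open side up. Origin at the centre of the web's lower face, z up. Easily gripped across the outsides of its flanges (60 mm).
- channel_down: Aluminium U-channel heat sink, 50 mm long (its x), 60 mm wide over the flanges (its y), 26 mm high, walls 4 mm, about 65 g, loose. Open side down, web on top. Origin midway between the flange tips, z up. Grip the web end to end (50 mm, along x) to keep clear of the other channel. Seated, its origin is 4 mm above the other's and 5 to 29 mm to either side along y (best 15).
- well_large: Wide round well: fixed turned dish of pale wood, inside diameter 66 mm, outside 76 mm, rim 14 mm high, inner floor 4 mm above its origin. Origin at the centre of its underside, on the bench.
- well_small: Narrow round well: fixed turned dish of pale wood, inside diameter 48 mm, outside 58 mm, rim 14 mm high, inner floor 4 mm above its origin. Origin at the centre of its underside, on the bench.
- cork_pad: Square cork pad, 110 x 110 mm, 8 mm thick, fixed. Origin at the centre of its underside, on the bench, so its top is 8 mm above its origin.
- flux_bottle: Amber glass bottle with black cap, 40 mm diameter, 85 mm high, loose, not to be disturbed. Origin at the centre of its underside. A green circuit board, 62 mm long and 12 mm high, also lies loose among the parts and does not matter. All lie about 15 cm or more apart, centre to centre.
Not all that is in view belongs to the job. Leave any purple look-alike of the channel_up alone.

How it is judged:
At the end, for the whole second after the job is handed in: Capacitors upright on the floor of their own wells, within 12 mm of centre; open-up channel flat on the pad within 15 mm of its centre; the other open side down on its web, level, parallel within 0.25 rad, shifted sideways 5 to 29 mm, lengthwise under 15 mm; all at rest, tilts under 0.1 rad (horizontal distance between cap_large and well_large below 0.012 m and angle between each of cap_large, cap_small, channel_up, channel_down's own z axis and vertical below 0.1 rad and z of cap_large in the frame of well_large between 0.001 and 0.007 m and horizontal distance between cap_small and well_small below 0.012 m and z of cap_small in the frame of well_small between 0.001 and 0.007 m and horizontal distance between channel_up and cork_pad below 0.015 m and z of channel_up in the frame of cork_pad between 0.005 and 0.011 m and x of channel_down in the frame of channel_up between -0.015 and 0.015 m and z of channel_down in the frame of channel_up between 0.001 and 0.007 m and angle between the x axis of channel_down and the x axis of channel_up, either way round below 0.25 rad and (y of channel_down in the frame of channel_up between 0.005 and 0.029 m or y of channel_down in the frame of channel_up between -0.029 and -0.005 m) and linear speed of each of cap_large, cap_small, channel_up, channel_down below 0.02 m/s); the robot touches nothing.
It fails at once if the flux bottle is tipped or pushed by more than 30 mm (angle between flux_bottle's own z axis and vertical above 0.4 rad or distance of flux_bottle from where it was at the start of the episode above 0.03 m).
It also fails if it takes over 125 s, if anything falls off the work surface, if the arm or the gripper's body presses on something with over 40 N, if the wrist force passes 120 N, or if a joint passes its speed limit or range.

## Robot

A 6-joint arm with a two-finger parallel gripper is mounted at the origin on the work surface. World frame = base frame: x ahead of the robot, y to its left, z up, the work surface at z = 0. Lengths are in m, angles in rad, forces in N, time in s.
With the tool pointing down it reaches from about 0.35 to 0.775 m from the base axis. Payload 7.3 kg.
Tool frame: the origin (TCP) lies at the centre of the arm's flange, where the gripper is bolted on; the fingertips stand 178 mm ahead of it and the grasp point (between the pads) lies 159 mm ahead of it (tip_extent is the distance from the TCP to the fingertips, in m); z points along the fingers, y is the line along which they close (so a half turn about z gives the same grasp; the last joint's range is limited). The gripper opens to 92 mm and grips with 3 to 60 N. Pads are 19 mm wide; open, the fingers measure 130 mm over their backs; the gripper's body (75 mm by 190 mm) begins 47 mm behind the grasp point.
Start: joints at [-1.348, 0.342, 1.524, -0, 1.275, -0.146], TCP at [0.189, -0.49, 0.405] pointing down, gripper open.
Joint ranges: [-2.53, 2.53], [-0.77, 2.02], [0.04, 2.7], [-1, 4.14], [0.28, 2.66], [-3.11, 3.11]. Speed limits (rad/s): [2.57, 2.57, 3.14, 3.14, 3.14, 3.14].

## Interface

Orientations are given as [roll, pitch, yaw] about the fixed x, y, z axes, in that order (R = Rz(yaw) Ry(pitch) Rx(roll)).
In Python, from cell import * gives the robot as it stands.
- The arm moves only by the tool arm_command, never from a script. Its arguments are lists of equal length, an entry for each row: "xyz": the shift along the world's x, y, z in mm, a list of three; "spin": the turn about the world's z in degrees. In form: {"xyz": [[tx, ty, tz], ...], "spin": [spin, ...]}. A call has 1 to 20 rows; each row shifts and turns the commanded pose from where the row before left it; what a row does not reach is not made up. A row lasts 1/10 s, in which the tool goes at most 50 mm and 8.59 degrees, less where a joint would pass 70% of its speed; a pose out of reach is approached as far as the arm can. A call with a gripper value outside its range is refused whole. "jaw" is the opening, from -1 (shut) to 1 (fully open), set as the call begins (left out, the last holds). The fingers move at their own pace and stop on an object; "squeeze" is the grip in N (left out, the last holds). Time passes only in rows, so rows that do not move let the fingers close. It gives the time, the measured TCP pose, the force, the opening and the grip force at its end, in the units of the state.
- observe(): the state, without advancing time (a new reading comes with each control period).
- read_camera(name): name is "scene" or "top" or "wrist"; returns a dict with "img" (420x560x3 uint8, red, green, blue), "depth" (420x560 float32, m along the optical axis (not along the pixel's ray), 0 where there is no reading), "fx", "fy", "cx", "cy" (pixels), "dist_coeffs" ([k1, k2, p1, p2, k3] as OpenCV has them; the pictures are not rectified), "world_from_camera" (4x4, takes a point from camera to world coordinates). Camera axes: x right, y up, looking along -z (the intrinsics and any distortion apply to the point x, -y, -z); pixel columns grow to the right and rows downward; lengths in m; the calibration is good to about 2 mm. A picture is of the moment at which its call begins.
- hand_in(): hands the job in; it is judged then, once.
The state is a dict: "time": time; "qpos": joint angles; "qvel": joint speeds; "joint_efforts": joint torques, N m; "tool_pos": TCP position; "tool_rot": TCP orientation; "contact_force": force on the tool from outside, world axes, zero at the start; "torque": the same for the moment, N m; "opening": finger opening in m; "grip_force": force on a finger pad.
Only numpy, scipy, OpenCV 4.12 (cv2) and the standard library are available. Lean on these libraries where they do the work, as an engineer would, in place of code of your own. Each camera call takes 0.05 s, during which the arm holds its last target. There are 200 camera calls.

## Working session

There is one attempt and no reset: what is moved stays moved. The work goes in short steps, Python scripts to look and compute and a tool call to move; the robot and the scene stay as the last step left them, time stands still between calls to the robot, and variables do not carry over. Pictures are saved under pics/ and viewed, at most 14 in all, crops included, and the job is handed in when it is done.

Besides the shell and the picture viewer there is one more tool, called after ">>>" by a JSON object that holds its "fn" and its "kwargs". arm_command: Moves the arm, as the interface text tells. Its arguments: {"type":"object","properties":{"xyz":{"type":"array","items":{"type":"array","items":{"type":"number"}}},"spin":{"type":"array","items":{"type":"number"}},"jaw":{"type":"number"},"squeeze":{"type":"number"}},"required":["xyz","spin"]}

```bash
mkdir -p pics; python3 - <<'E'
from cell import *
import cv2,numpy as np,pickle
d={}
for n in("top","scene"):
    c=read_camera(n);d[n]=c
    cv2.imwrite(f"pics/{n}0.png",c["img"][:,:,::-1])
pickle.dump(d,open("d0.pkl","wb"))
s=observe();print(s)
print(d["top"]["world_from_camera"],d["top"]["fx"],d["top"]["dist_coeffs"])
E
```

```text
{'time': 0.1, 'qpos': array([-1.34799135e+00,  3.42653258e-01,  1.52489565e+00, -3.07388973e-05,
        1.27539184e+00, -1.45991831e-01]), 'qvel': array([ 0.00256286, -0.00187339, -0.00123739, -0.00042891, -0.00157198,
       -0.00066214]), 'joint_efforts': array([ 1.58471372e-03, -4.32002735e+01, -2.44694638e+01,  7.19087804e-02,
        5.27082221e-02, -4.10052382e-05]), 'tool_pos': array([ 0.18925491, -0.48958148,  0.4041232 ]), 'tool_rot': array([-3.14025462e+00, -1.67029697e-04,  3.68805664e-01]), 'contact_force': array([-0.86078013,  0.03147049,  0.22796968]), 'torque': array([ 0.02950833,  0.0264804 , -0.00940225]), 'grip_force': 0.0, 'opening': 0.0917567522161638}
[[-0.01438889  0.98556068 -0.1687101   0.32846917]
 [-0.99982381 -0.01214743  0.01431051  0.02348661]
 [ 0.01205448  0.16888628  0.98556183  1.04912071]
 [ 0.          0.          0.          1.        ]] 399.25661473932036 [-0.02383156  0.          0.          0.          0.        ]
```

View pics/top0.png

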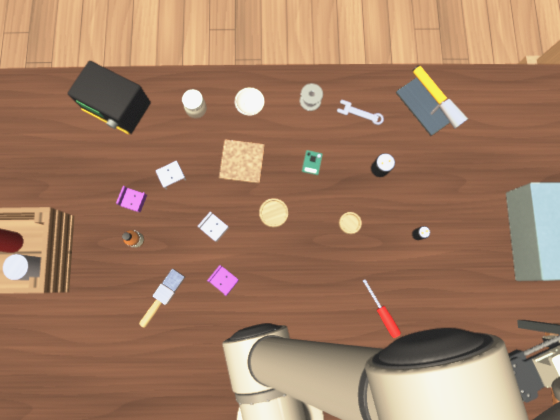

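View pics/scene0.png

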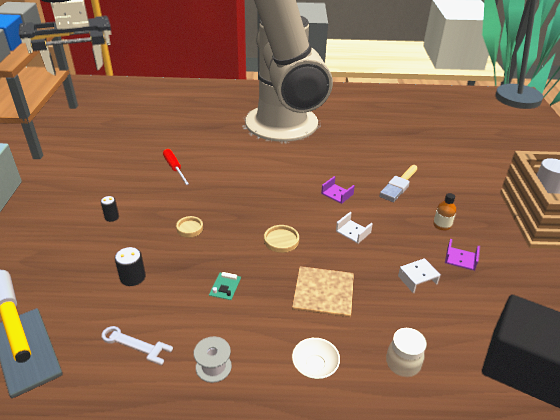

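The top view shows the large cap at (383,165), the small cap at (422,233), the wide well at (274,213), the narrow well at (350,223), the cork pad at (242,161) and the bottle at (132,239). There are four channel candidates: white (213,227), white (170,174), purple (131,199) and purple (223,280). The scene view shows white (213,227) with its flanges up, so it is channel_up. White (170,174) has its web on top, so it is channel_down. The purple ones are decoys. I'll confirm this in a crop.

```bash
cat > h.py <<'E'
import cv2,numpy as np
def rays(c):
    h,w=c["depth"].shape
    K=np.array([[c["fx"],0,c["cx"]],[0,c["fy"],c["cy"]],[0,0,1]])
    u,v=np.meshgrid(np.arange(w),np.arange(h))
    p=cv2.undistortPoints(np.stack([u,v],-1).reshape(-1,1,2).astype(float),K,np.array(c["dist_coeffs"])).reshape(h,w,2)
    return np.dstack([p[...,0],-p[...,1],-np.ones((h,w))])
def cloud(c):
    T=np.array(c["world_from_camera"]);return (rays(c)*c["depth"][...,None])@T[:3,:3].T+T[:3,3]
def pix2plane(c,u,v,z):
    T=np.array(c["world_from_camera"]);K=np.array([[c["fx"],0,c["cx"]],[0,c["fy"],c["cy"]],[0,0,1]])
    p=cv2.undistortPoints(np.array([[[u,v]]],float),K,np.array(c["dist_coeffs"]))[0,0]
    r=T[:3,:3]@[p[0],-p[1],-1];return T[:3,3]+r*(z-T[2,3])/r[2]
E
python3 - <<'E'
import pickle;from h import *
d=pickle.load(open("d0.pkl","rb"));c=d["top"];P=cloud(c)
items=dict(capL=(383,165,.035,.08),capS=(422,233,.03,.07),wellL=(274,213,.009,.02),wellS=(350,223,.009,.02),cork=(242,161,.004,.014),chU=(213,227,.012,.04),chD=(170,174,.015,.04),bottle=(132,239,.02,.1))
for k,(u,v,a,b) in items.items():
    r=32 if k=="cork" else 20
    q=P[v-r:v+r,u-r:u+r].reshape(-1,3);m=(q[:,2]>a)&(q[:,2]<b);q=q[m]
    rc=cv2.minAreaRect((q[:,:2]*1000).astype(np.float32))
    (x,y),rad=cv2.minEnclosingCircle((q[:,:2]*1000).astype(np.float32))
    print(k,len(q),"z %.4f"%np.median(q[:,2]),"rect",np.round(rc[0],1),np.round(rc[1],1),round(rc[2],1),"circ",round(x,1),round(y,1),round(rad,1),"mean",np.round(q.mean(0)*1000,1))
t=[cv2.resize(c["img"][v-20:v+20,u-20:u+20,::-1],(380,290) if 0 else (280,280),interpolation=cv2.INTER_CUBIC) for u,v in((213,227),(170,174),(131,199),(223,280))]
s=d["scene"]["img"][:,:,::-1];t2=[cv2.resize(s[v-25:v+25,u-25:u+25],(280,280),interpolation=cv2.INTER_CUBIC) for u,v in((354,228),(420,273))]
cv2.imwrite("pics/c1.png",np.vstack([np.hstack(t[:2]),np.hstack(t2)]))
E
```

```text
capL 336 z 0.0605 rect [ 641.2 -282.5] [48.6 49.8] 29.5 circ 641.6 -281.7 25.5 mean [ 638.6 -279.1   58.3]
capS 153 z 0.0495 rect [ 458.9 -372.7] [31.  30.9] 82.0 circ 459.6 -373.4 16.3 mean [ 458.2 -370.5   47.7]
wellL 180 z 0.0141 rect [520.8   6.8] [74.8 74. ] 45.6 circ 521.2 6.6 38.0 mean [520.9   6.9  13.9]
wellS 132 z 0.0141 rect [ 490.7 -195.2] [56.2 56.3] 88.8 circ 491.0 -195.4 29.1 mean [ 490.7 -195.9   13.9]
cork 1725 z 0.0085 rect [667.7  92.6] [173.  178.8] 89.4 circ 666.1 89.1 113.0 mean [665.4  90.7   8.4]
chU 105 z 0.0252 rect [484.8 164.8] [60.8 49.3] 49.5 circ 484.7 163.9 37.4 mean [485.3 164.8  23.4]
chD 439 z 0.0267 rect [626.3 280.6] [51.6 60.5] 25.7 circ 625.6 280.1 38.3 mean [625.7 280.1  26.6]
bottle 266 z 0.0577 rect [453.2 365.3] [35.8 40.4] 73.4 circ 453.6 367.1 20.4 mean [451.5 361.2  59.2]
```

View pics/c1.png

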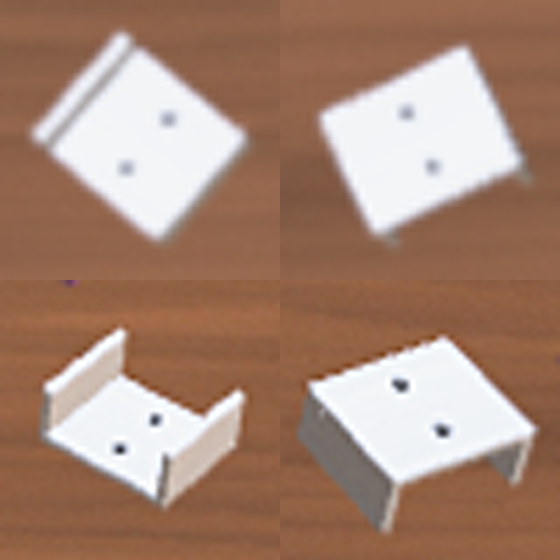

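Crop confirms it: left white part (213,227) has flanges up (channel_up); right white part (170,174) has web on top (channel_down). Starting with the small capacitor.

```bash
python3 - <<'E'
import pickle;from h import *
c=pickle.load(open("d0.pkl","rb"))["top"]
hsv=cv2.cvtColor(c["img"],cv2.COLOR_RGB2HSV);roi=np.zeros(hsv.shape[:2],np.uint8);roi[130:192,210:275]=1
m=((hsv[...,2]>130)&(roi>0)).astype(np.uint8);m=cv2.morphologyEx(m,cv2.MORPH_CLOSE,np.ones((3,3)))
n,l,st,ce=cv2.connectedComponentsWithStats(m);k=1+st[1:,4].argmax();v,u=np.where(l==k)
q=np.array([pix2plane(c,a,b,.008)[:2]*1000 for a,b in zip(u,v)],np.float32);print(cv2.minAreaRect(q),q.mean(0))
E
```

```text
((666.3870239257812, 91.3792495727539), (175.9449462890625, 172.4215850830078), 89.40666198730469) [665.6176   90.57205]
```

>>> {"fn": "arm_command", "kwargs": {"xyz": [[30,13,-7],[30,13,-7],[30,13,-7],[30,13,-7],[30,13,-7],[30,13,-7],[30,13,-7],[30,13,-7],[30,13,-8],[0,0,0],[0,0,0],[0,0,0]], "spin": [0,0,0,0,0,0,0,0,0,0,0,0], "jaw": 1}}

```text
time: 1.3
tool_pos: [0.4587, -0.3731, 0.3407]
tool_rot: [-3.141, 0.0, 0.368]
contact_force: [0.5, 0.3, 0.1]
opening: 0.0917
grip_force: 0.0
```

```bash
python3 - <<'E'
import pickle;from h import *
c=pickle.load(open("d0.pkl","rb"))["top"]
cv2.imwrite("pics/cork.png",cv2.resize(c["img"][125:197,200:290,::-1],(720,576),interpolation=cv2.INTER_CUBIC))
E
```

```text
(no output)
```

View pics/cork.png

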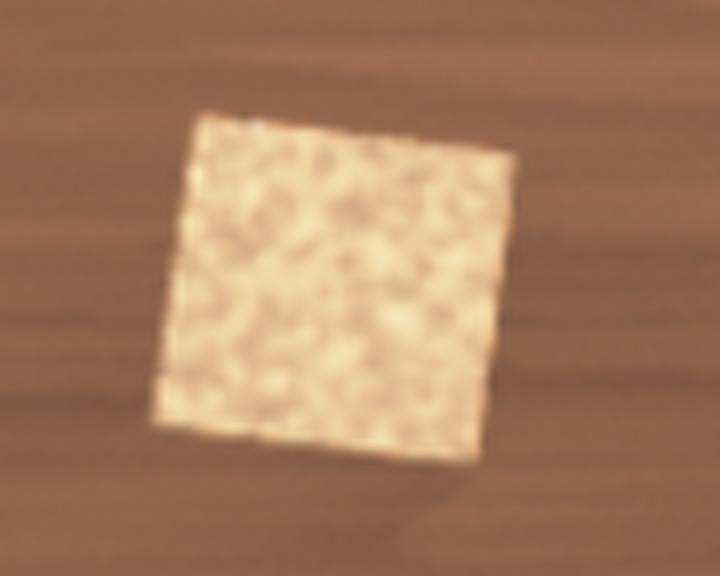

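>>> {"fn": "arm_command", "kwargs": {"xyz": [[0,0,-30],[0,0,-30],[0,0,-30],[0,0,-20],[0,0,-20],[0,0,-11],[0,0,0],[0,0,0]], "spin": [0,0,0,0,0,0,0,0]}}

```text
time: 2.1
tool_pos: [0.4591, -0.3733, 0.2005]
tool_rot: [3.141, -0.0, 0.368]
contact_force: [0.1, 0.6, -0.3]
opening: 0.0917
grip_force: 0.0
```

>>> {"fn": "arm_command", "kwargs": {"xyz": [[0,0,0],[0,0,0],[0,0,0],[0,0,0],[0,0,0],[0,0,0],[0,0,0],[0,0,0],[0,0,0],[0,0,0]], "spin": [0,0,0,0,0,0,0,0,0,0], "jaw": -1, "squeeze": 15}}

```text
time: 3.1
tool_pos: [0.4593, -0.3727, 0.1997]
tool_rot: [3.142, 0.0, 0.369]
contact_force: [0.9, 0.9, -0.6]
opening: 0.0313
grip_force: 15.0
```

The cork corners in the crop are (200,115), (515,152), (480,462) and (155,425). The small cap is gripped at 31 mm.

```bash
python3 - <<'E'
import pickle;from h import *
c=pickle.load(open("d0.pkl","rb"))["top"]
q=np.array([pix2plane(c,(x+.5)/8-.5+200,(y+.5)/8-.5+125,.008)[:2] for x,y in((200,115),(515,152),(480,462),(155,425))])
print(q,q.mean(0))
E
```

```text
[[0.72720329 0.13826191]
 [0.71276697 0.03061421]
 [0.60367953 0.04349311]
 [0.6177637  0.15261308]] [0.66535337 0.09124558]
```

>>> {"fn": "arm_command", "kwargs": {"xyz": [[0,0,15],[0,0,20],[0,0,25],[5,25,0],[5,30,0],[6,35,0],[6,35,0],[5,30,0],[5,22,0],[0,0,0],[0,0,0],[0,0,0]], "spin": [0,0,0,0,0,0,0,0,0,0,0,0]}}

```text
time: 4.3
tool_pos: [0.4912, -0.1966, 0.2597]
tool_rot: [3.141, 0.0, 0.368]
contact_force: [0.5, 0.5, -0.5]
opening: 0.0314
grip_force: 15.0
```

>>> {"fn": "arm_command", "kwargs": {"xyz": [[0,1,-20],[0,0,-15],[0,0,-10],[0,0,-5],[0,0,-3],[0,0,-2],[0,0,0],[0,0,0]], "spin": [0,0,0,0,0,0,0,0]}}

```text
time: 5.1
tool_pos: [0.4915, -0.1948, 0.2052]
tool_rot: [3.141, -0.001, 0.369]
contact_force: [-0.2, 0.9, 0.3]
opening: 0.0316
grip_force: 15.0
```

>>> {"fn": "arm_command", "kwargs": {"xyz": [[0,0,-1],[0,0,0],[0,0,0]], "spin": [0,0,0]}}

```text
time: 5.4
tool_pos: [0.4913, -0.1947, 0.2039]
tool_rot: [3.141, -0.0, 0.369]
contact_force: [-0.9, 0.6, -1.1]
opening: 0.0315
grip_force: 15.0
```

>>> {"fn": "arm_command", "kwargs": {"xyz": [[0,0,0],[0,0,0],[0,0,0],[0,0,0],[0,0,0],[0,0,0],[0,0,30],[0,0,40],[0,0,40],[25,-15,25],[25,-15,0],[30,-17,0],[30,-17,0],[25,-15,0],[15,-9,0],[0,0,0],[0,0,0]], "spin": [0,0,0,0,0,0,0,0,0,0,0,0,0,0,0,0,0], "jaw": 1}}

```text
time: 7.1
tool_pos: [0.641, -0.2825, 0.338]
tool_rot: [-3.14, 0.001, 0.369]
contact_force: [0.2, 0.1, -0.6]
opening: 0.0919
grip_force: 0.0
```

```bash
python3 - <<'E'
from cell import *;from h import *
c=read_camera("top")
print(observe()["tool_pos"])
cv2.imwrite("pics/p1.png",cv2.resize(c["img"][120:260,310:450,::-1],(560,560),interpolation=cv2.INTER_CUBIC))
E
```

```text
[ 0.64073601 -0.28227185  0.33839261]
```

View pics/p1.png

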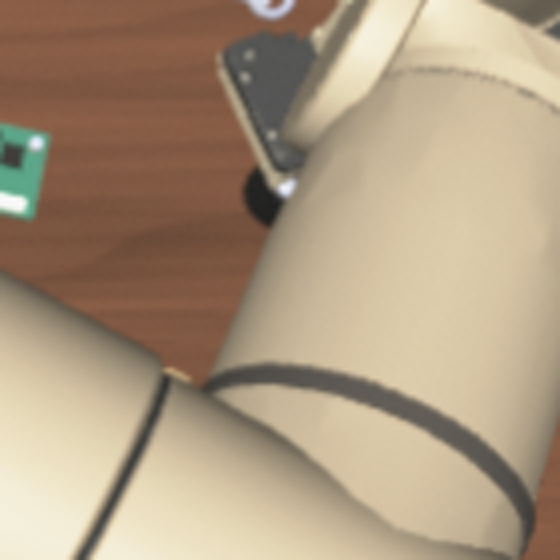

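The arm hides the small cap, so I'll check that later. The gripper is over the large cap, so I continue.

>>> {"fn": "arm_command", "kwargs": {"xyz": [[0,0,-30],[0,0,-30],[0,0,-30],[0,0,-20],[0,0,-15],[0,0,-10],[0,0,0],[0,0,0]], "spin": [0,0,0,0,0,0,0,0]}}

```text
time: 7.95
tool_pos: [0.6415, -0.2828, 0.2048]
tool_rot: [3.14, -0.001, 0.369]
contact_force: [-0.1, -0.1, -0.4]
opening: 0.0918
grip_force: 0.0
```

>>> {"fn": "arm_command", "kwargs": {"xyz": [[0,0,0],[0,0,0],[0,0,0],[0,0,0],[0,0,0],[0,0,0],[0,0,0],[0,0,0],[0,0,15],[0,0,25],[0,0,30],[0,0,0],[0,0,0]], "spin": [0,0,0,0,0,0,0,0,0,0,0,0,0], "jaw": -1, "squeeze": 20}}

```text
time: 9.25
tool_pos: [0.6413, -0.2827, 0.2749]
tool_rot: [3.14, -0.001, 0.369]
contact_force: [-0.3, 0.3, -1.7]
opening: 0.0496
grip_force: 20.0
```

>>> {"fn": "arm_command", "kwargs": {"xyz": [[-8,19,0],[-14,34,0],[-16,40,0],[-18,42,0],[-18,42,0],[-16,40,0],[-14,34,0],[-10,24,0],[-6,14,0],[0,0,0],[0,0,0],[0,0,0],[0,0,0]], "spin": [0,0,0,0,0,0,0,0,0,0,0,0,0]}}

```text
time: 10.55
tool_pos: [0.5217, 0.0053, 0.2735]
tool_rot: [3.141, 0.0, 0.367]
contact_force: [0.7, -0.2, -1.7]
opening: 0.0496
grip_force: 20.0
```

>>> {"fn": "arm_command", "kwargs": {"xyz": [[0,1,-20],[0,0,-18],[0,0,-12],[0,0,-7],[0,0,-4],[0,0,-2],[0,0,-2],[0,0,-1],[0,0,0],[0,0,0]], "spin": [0,0,0,0,0,0,0,0,0,0]}}

```text
time: 11.55
tool_pos: [0.5214, 0.0073, 0.208]
tool_rot: [3.141, -0.0, 0.369]
contact_force: [-0.5, 0.6, -1.4]
opening: 0.0498
grip_force: 20.0
```

>>> {"fn": "arm_command", "kwargs": {"xyz": [[0,0,-0.5],[0,0,0],[0,0,0],[0,0,0]], "spin": [0,0,0,0]}}

```text
time: 11.95
tool_pos: [0.5214, 0.0073, 0.2077]
tool_rot: [3.141, -0.001, 0.369]
contact_force: [-1.4, 1.0, 5.2]
opening: 0.0496
grip_force: 20.0
```

>>> {"fn": "arm_command", "kwargs": {"xyz": [[0,0,0],[0,0,0],[0,0,0],[0,0,0],[0,0,0],[0,0,30],[0,0,40],[0,0,40],[0,0,40],[-4,17,0],[-4,17,0],[-4,18,0],[-4,18,0],[-4,18,0],[-4,18,0],[-4,17,0],[-4,17,0],[-5,17,0],[0,0,0]], "spin": [0,0,0,0,0,0,0,0,0,8,8,8,8,8,8,8,8,8,8], "jaw": 1}}

```text
time: 13.85
tool_pos: [0.4836, 0.1659, 0.3572]
tool_rot: [-3.141, -0.001, 1.773]
contact_force: [-0.4, 0.3, 0.4]
opening: 0.0918
grip_force: 0.0
```

>>> {"fn": "arm_command", "kwargs": {"xyz": [[0,0,0],[0,0,0],[0,0,0],[0,0,0],[0,0,0],[0,0,0],[0,0,0]], "spin": [8,8,8,8,6.4,0,0]}}

```text
time: 14.55
tool_pos: [0.4842, 0.1643, 0.3572]
tool_rot: [3.142, -0.0, 2.432]
contact_force: [-0.7, 1.0, -0.9]
opening: 0.0919
grip_force: 0.0
```

```bash
python3 - <<'E'
from cell import *;from h import *
c=read_camera("wrist");s=observe()
print(s["tool_pos"],s["tool_rot"],s["qpos"][5])
P=cloud(c);m=((P[...,2]>.018)&(P[...,2]<.045)).astype(np.uint8)
mm=(c["img"].min(2)>150)&(np.hypot(P[...,0]-.485,P[...,1]-.165)<.06)&(P[...,2]>.014)
q=(P[mm][:,:2]*1000).astype(np.float32);print(cv2.minAreaRect(q),len(q))
cv2.imwrite("pics/w1.png",c["img"][:,:,::-1])
t=read_camera("top")
cv2.imwrite("pics/p2.png",cv2.resize(t["img"][120:260,240:440,::-1],(800,560),interpolation=cv2.INTER_CUBIC))
E
```

```text
[0.48426253 0.16429944 0.35719729] [ 3.14156722e+00 -5.95824093e-05  2.43248732e+00] -0.6846081353545098
((479.14227294921875, 169.55294799804688), (117.17544555664062, 68.58210754394531), 42.09244155883789) 24128
```

View pics/w1.png

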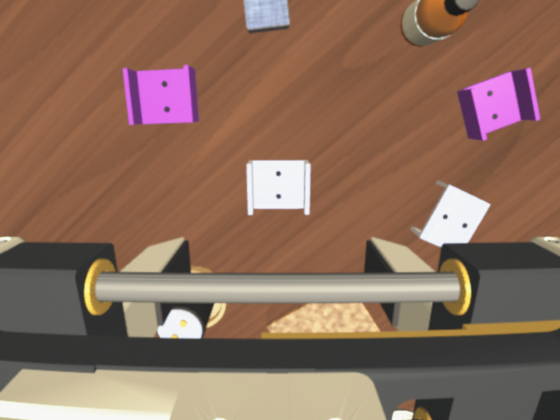

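View pics/p2.png

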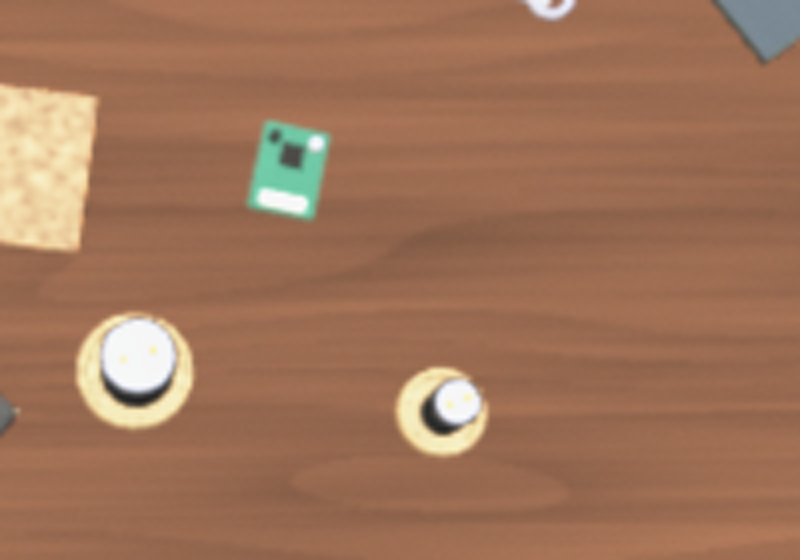

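Both caps stand in their wells. In the wrist view, channel_up (flanges at columns 250 and 307) is centred and square between the fingers. Descending.

>>> {"fn": "arm_command", "kwargs": {"xyz": [[0,0,-35],[0,0,-40],[0,0,-35],[0,0,-30],[0,0,-20],[0,0,-10],[0,0,-5],[0,0,0],[0,0,0]], "spin": [0,0,0,0,0,0,0,0,0]}}

```text
time: 15.55
tool_pos: [0.4847, 0.1644, 0.1832]
tool_rot: [3.14, 0.001, 2.435]
contact_force: [-0.4, 0.4, 0.4]
opening: 0.0916
grip_force: 0.0
```

>>> {"fn": "arm_command", "kwargs": {"xyz": [[0,0,0],[0,0,0],[0,0,0],[0,0,0],[0,0,0],[0,0,0],[0,0,0],[0,0,0],[0,0,0]], "spin": [0,0,0,0,0,0,0,0,0], "jaw": -1, "squeeze": 12}}

```text
time: 16.45
tool_pos: [0.4843, 0.1643, 0.1824]
tool_rot: [3.141, 0.0, 2.435]
contact_force: [-0.1, -0.1, 3.5]
opening: 0.0602
grip_force: 12.0
```

>>> {"fn": "arm_command", "kwargs": {"xyz": [[0,0,15],[0,0,25],[0,0,30],[15,-6,0],[25,-10,0],[30,-12,0],[30,-12,0],[30,-12,0],[25,-10,0],[16,-7,0],[10,-4,0],[0,0,0],[0,0,0],[0,0,0]], "spin": [0,0,0,5,5,5,5,5,5,5,5.5,0,0,0]}}

```text
time: 17.85
tool_pos: [0.6646, 0.0917, 0.2519]
tool_rot: [3.141, -0.001, 3.141]
contact_force: [1.0, -0.2, -0.9]
opening: 0.0597
grip_force: 12.0
```

>>> {"fn": "arm_command", "kwargs": {"xyz": [[0,0,-20],[0,0,-18],[0,0,-10],[0,0,-6],[0,0,-3],[0,0,-2],[0,0,-2],[0,0,0],[0,0,0]], "spin": [0,0,0,0,0,0,0,0,0]}}

```text
time: 18.75
tool_pos: [0.6654, 0.0913, 0.1916]
tool_rot: [3.142, 0.001, -3.141]
contact_force: [0.1, -0.6, -0.0]
opening: 0.0601
grip_force: 12.0
```

>>> {"fn": "arm_command", "kwargs": {"xyz": [[0,0,-1],[0,0,0],[0,0,0]], "spin": [0,0,0]}}

```text
time: 19.05
tool_pos: [0.6654, 0.0913, 0.1905]
tool_rot: [3.141, 0.001, -3.141]
contact_force: [0.6, -0.3, -0.9]
opening: 0.0598
grip_force: 12.0
```

>>> {"fn": "arm_command", "kwargs": {"xyz": [[0,0,0],[0,0,0],[0,0,0],[0,0,0],[0,0,0],[0,0,30],[0,0,45],[0,0,45],[0,0,45],[-4,19,0],[-5,24,0],[-5,24,0],[-6,27,0],[-5,24,0],[-5,24,0],[-5,24,0],[-4,23,0],[0,0,0],[0,0,0],[0,0,0]], "spin": [0,0,0,0,0,0,0,0,0,-8,-8,-8,-8,-8,-8,-8,-8,0,0,0], "jaw": 1}}

```text
time: 21.05
tool_pos: [0.6265, 0.2794, 0.3552]
tool_rot: [-3.141, 0.0, 2.026]
contact_force: [-0.1, -0.5, 0.1]
opening: 0.0919
grip_force: 0.0
```

```bash
python3 - <<'E'
from cell import *;from h import *
c=read_camera("wrist");s=observe()
print(s["tool_pos"],s["tool_rot"])
cv2.imwrite("pics/w2.png",c["img"][:,:,::-1])
t=read_camera("top");P=cloud(t)
m=(P[...,2]>.028)&(P[...,2]<.04)&(np.hypot(P[...,0]-.665,P[...,1]-.091)<.05)
q=(P[m][:,:2]*1000).astype(np.float32);print(len(q),len(q) and cv2.minAreaRect(q))
for x,y,h in((.521,.007,.064),(.491,-.195,.054)):
    m=(abs(P[...,2]-h)<.008)&(np.hypot(P[...,0]-x,P[...,1]-y)<.05)
    q=(P[m][:,:2]*1000).astype(np.float32);print(np.median(P[m][:,2]),cv2.minAreaRect(q))
cv2.imwrite("pics/p3.png",cv2.resize(t["img"][130:200,200:290,::-1],(720,560),interpolation=cv2.INTER_CUBIC))
E
```

```text
[0.62660706 0.27924567 0.35523653] [-3.14150663e+00  3.44292518e-04  2.02540998e+00]
38 ((664.4988403320312, 90.24053955078125), (55.97084426879883, 48.915958404541016), 89.78973388671875)
0.0643306849394445 ((520.5919189453125, 5.1324005126953125), (47.856529235839844, 48.73801040649414), 46.38323974609375)
0.054097585073245136 ((490.55303955078125, -196.04888916015625), (28.555618286132812, 30.750152587890625), 44.01353073120117)
```

View pics/w2.png

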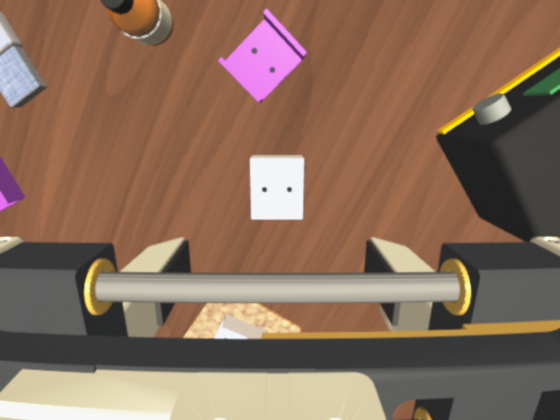

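View pics/p3.png

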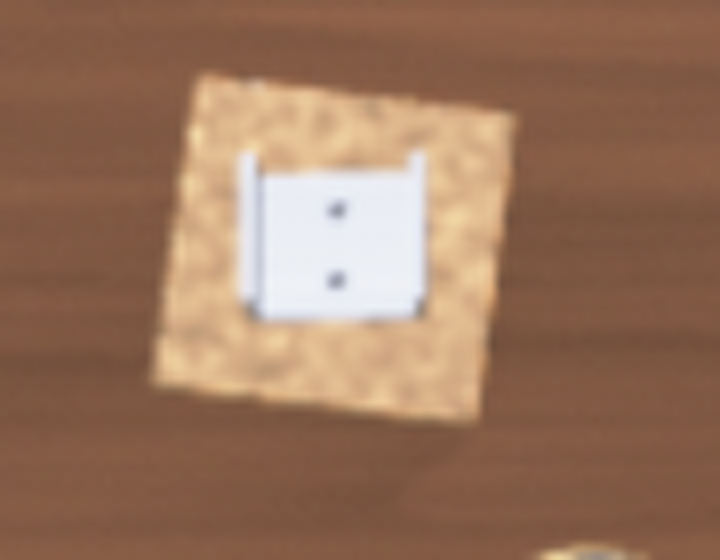

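Channel_up sits square in the middle of the pad, and the caps are centred in their wells. In the wrist view, channel_down (columns 250–304) is square between the fingers. Gripping it across the web ends.

>>> {"fn": "arm_command", "kwargs": {"xyz": [[0,1,-35],[0,0,-40],[0,0,-35],[0,0,-28],[0,0,-17],[0,0,-8],[0,0,-4],[0,0,0],[0,0,0]], "spin": [0,0,0,0,0,0,0,0,0]}}

```text
time: 22.05
tool_pos: [0.6267, 0.2813, 0.1896]
tool_rot: [3.139, 0.0, 2.025]
contact_force: [0.3, -0.3, 0.2]
opening: 0.0922
grip_force: 0.0
```

>>> {"fn": "arm_command", "kwargs": {"xyz": [[0,0,0],[0,0,0],[0,0,0],[0,0,0],[0,0,0],[0,0,0],[0,0,0],[0,0,0],[0,0,0]], "spin": [0,0,0,0,0,0,0,0,0], "jaw": -1, "squeeze": 15}}

```text
time: 22.95
tool_pos: [0.6262, 0.2813, 0.1882]
tool_rot: [-3.142, -0.0, 2.025]
contact_force: [0.6, -1.1, 0.3]
opening: 0.0494
grip_force: 15.0
```

>>> {"fn": "arm_command", "kwargs": {"xyz": [[0,0,15],[0,0,25],[0,0,35],[4,-16,0],[5,-24,0],[6,-28,0],[6,-28,0],[6,-28,0],[5,-24,0],[4,-18,0],[3,-10,0],[0,0,0],[0,0,0],[0,0,0]], "spin": [0,0,0,-4,-4,-4,-4,-4,-3,-3,0,0,0,0]}}

```text
time: 24.35
tool_pos: [0.665, 0.1065, 0.2632]
tool_rot: [-3.141, -0.0, 1.573]
contact_force: [-1.2, -0.4, -0.9]
opening: 0.0497
grip_force: 15.0
```

```bash
python3 - <<'E'
from cell import *;from h import *
s=observe();print(s["tool_pos"],s["tool_rot"],s["opening"])
a=read_camera("scene")
cv2.imwrite("pics/s2.png",cv2.resize(a["img"][190:330,250:400,::-1],(600,560),interpolation=cv2.INTER_CUBIC))
E
```

```text
[0.66503853 0.10653546 0.26324557] [-3.14146093e+00 -3.28359259e-04  1.57309943e+00] 0.049666768096629545
```

View pics/s2.png

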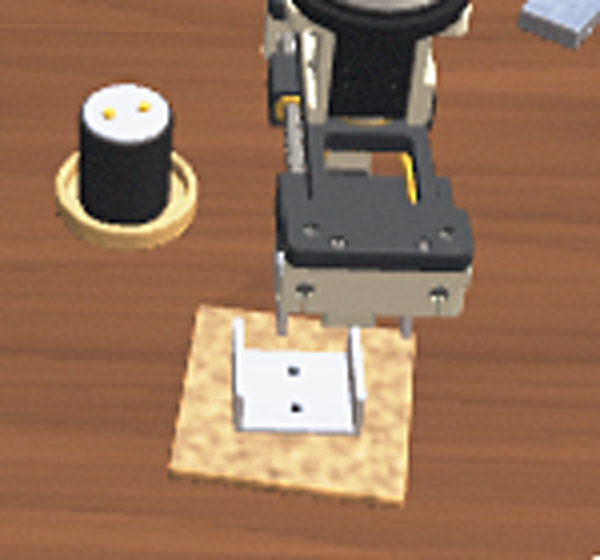

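The held channel_down is level, with its flanges to the right of channel_up's (columns 283 and 405 against 238 and 357). Lowering.

>>> {"fn": "arm_command", "kwargs": {"xyz": [[0,-1,-15],[0,0,-15],[0,0,-10],[0,0,-8],[0,0,-5],[0,0,-4],[0,0,-2],[0,0,-2],[0,0,0],[0,0,0]], "spin": [0,0,0,0,0,0,0,0,0,0]}}

```text
time: 25.4
tool_pos: [0.6654, 0.1043, 0.2026]
tool_rot: [3.141, -0.0, 1.571]
contact_force: [-0.5, 0.2, -0.6]
opening: 0.0493
grip_force: 15.0
```

>>> {"fn": "arm_command", "kwargs": {"xyz": [[0,0,-1],[0,0,-0.5],[0,0,-0.5],[0,0,0],[0,0,0]], "spin": [0,0,0,0,0]}}

```text
time: 25.9
tool_pos: [0.6653, 0.1043, 0.2002]
tool_rot: [3.142, 0.0, 1.571]
contact_force: [0.2, -0.3, -0.9]
opening: 0.0496
grip_force: 15.0
```

>>> {"fn": "arm_command", "kwargs": {"xyz": [[0,0,-0.5],[0,0,0],[0,0,0]], "spin": [0,0,0]}}

```text
time: 26.2
tool_pos: [0.6653, 0.1043, 0.2002]
tool_rot: [3.141, 0.0, 1.571]
contact_force: [-2.6, 0.6, 4.3]
opening: 0.0495
grip_force: 15.0
```

>>> {"fn": "arm_command", "kwargs": {"xyz": [[0,0,0],[0,0,0],[0,0,0],[0,0,0],[0,0,0],[0,0,0],[0,0,15],[0,0,30],[0,0,40],[0,0,40],[0,0,30],[-15,-30,0],[-15,-40,0],[-15,-40,0],[-15,-40,0],[-15,-40,0],[-15,-40,0],[-15,-30,0],[0,0,0],[0,0,0]], "spin": [0,0,0,0,0,0,0,0,0,0,0,0,0,0,0,0,0,0,0,0], "jaw": 1}}

```text
time: 28.2
tool_pos: [0.56, -0.1562, 0.3559]
tool_rot: [3.14, 0.0, 1.569]
contact_force: [-0.3, 0.7, 0.3]
opening: 0.0921
grip_force: 0.0
```

```bash
python3 - <<'E'
from cell import *;from h import *
s=observe();print(s["tool_pos"],s["time"])
t=read_camera("top");P=cloud(t);a=read_camera("scene")
m=(P[...,2]>.035)&(P[...,2]<.05)&(np.hypot(P[...,0]-.665,P[...,1]-.105)<.05)
q=P[m];r=cv2.minAreaRect((q[:,:2]*1000).astype(np.float32));A=np.c_[q[:,:2]-q[:,:2].mean(0),np.ones(len(q))]
print(len(q),r,np.median(q[:,2]),np.linalg.lstsq(A,q[:,2],rcond=None)[0])
x=cv2.resize(t["img"][130:200,200:270,::-1],(400,400),interpolation=cv2.INTER_CUBIC)
y=cv2.resize(a["img"][250:330,280:360,::-1],(400,400),interpolation=cv2.INTER_CUBIC)
cv2.imwrite("pics/f.png",np.hstack([x,y]))
E
```

```text
[ 0.56004646 -0.15620925  0.35587792] 28.2
420 ((666.0843505859375, 97.90518188476562), (71.49425506591797, 50.006629943847656), 89.95625305175781) 0.038943294346880264 [-0.00271536  0.00742611  0.03892067]
```

View pics/f.png

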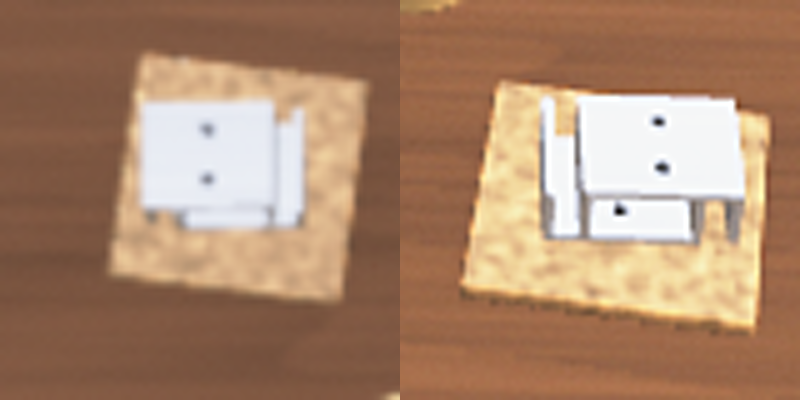

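The view shows channel_down nested, level and shifted about 14 mm, with its top at about 38.9 mm against an ideal 38 mm. Handing in.

```bash
python3 -c "
from cell import *
print(hand_in())"
```

```text
the job is handed in; nothing more can be done
None
```

The job is handed in at about 28 s of the 125 s allowed: both capacitors measured upright and centred in their wells, and the channels measured nested level on the cork pad with about a 14 mm sideways shift; the flux bottle was never approached, and no verdict was returned.

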